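Stow the eraser in the push-to-open drawer

TASK

Press the front of the little wooden box's handleless drawer in until its touch latch lets go and the drawer springs out. Then lift the eraser off its dark wooden rest by its two ends, put it down flat on the desk and let go, take it again by its long sides and lay it flat in the drawer, lengthwise front to back (the drawer is too small for a hand that holds it by the ends). Finally push the drawer in, past its closed place, until the latch catches and it stays shut; leave the date stamp, the pink tape roll beside the box and the calculator where they are.

Things in the scene. Friction and masses are not known exactly. Their poses are not given: they have to be found in the camera images.
- cabinet: Fixed honey-brown wooden desktop box, 180 deep x 102 wide x 66 mm high, with one drawer whose dark grey panel covers its front. Origin: centre of the underside, on the desk (z = 0); x axis from the drawer front towards the back of the box, y across it, z up; so the drawer comes out along the box's -x.
- drawer (a joint): Drawer slide, m: 0 shut and latched (start), 0.080 sprung fully out, -0.008 hard stop. Push-push latch: pressed slowly (up to 0.1 m/s) from 0 to the hard stop (at least to -0.007) and let go, a spring (3 N shut, 2 N out) drives it out, following the finger, in under 1 s; pushed in again to the stop (2 to 6 N until there) and let go, it catches at 0. It cannot be pulled out while latched.
- drawer_front (a point): Middle of the outer face of the drawer's front, 36 mm above the desk, marked by a small brass disc; moves with the drawer; axes as the box's. The front is a flat dark grey panel, 102 wide x 58 mm high (5 to 63 mm above the desk), 12 mm thick, no handle, facing the box's -x. Push on its middle line, at any height.
- drawer_bed (a point): Centre of the drawer's inner floor, 12 mm above the desk, 48 mm behind drawer_front; moves with the drawer; axes as the box's. The only bay is 72 mm long (x) by 76 mm wide (y) inside; its walls rise 28 mm above its floor at sides and back, the front panel 51 mm. With the drawer fully out the whole bay stands open to above, in front of the box.
- eraser: Loose eraser, teal card sleeve with a white end, 22 x 56 x 12 mm, 18 g. Origin: centre of its underside; its y axis is its 56 mm length, x its 22 mm width, z up. It starts lying in the rest, its underside 10 mm above the desk, its ends sticking out 10 mm beyond the rest at both sides.
- eraser_mid (a point): Centre of the eraser, 6 mm above its underside. Axes as the eraser's.
- eraser_rest: Fixed dark wooden cradle for the eraser, 39 (x) x 36 mm (y). Origin: centre of its underside on the desk. Its floor is 10 mm high; two walls 6 mm thick along y, 27 mm apart inside, rise to 25 mm, 3 mm above the eraser's top, so the eraser's long sides cannot be gripped there; both ends (+y and -y) are open.
- date_stamp: Hand stamp standing upright, wooden base 25 x 44 x 20 mm with a turned knob, 64 mm high. Origin: centre of its underside. Leave alone.
- washi_blush: Pink roll of paper tape lying flat, 47 mm across, 15 mm high. Origin: centre of its underside. Leave alone.
- calculator: Pale calculator lying flat, 118 x 72 x 13 mm. Origin: centre of its underside. Leave alone.
- desk_edge (a point): Point on the desk's front edge, on the white top at z = 0. The edge runs obliquely through (x, y) = (0.40, 0), (0.54, 0.24) and (0.26, -0.24) m; the desk lies on the greater x side. The desk from x = 0.43 to 0.55, y = -0.32 to -0.10 m is clear but for the things listed here and the open drawer.

How it is judged:
By the outcome, as a careful person would: the job done as asked, in the order asked, and still so for the second after the job is handed in, with the robot touching nothing.
It also fails if it takes over 72 s, if anything falls off the work surface, if the arm or the gripper's body presses on something with over 40 N, if the wrist force passes 120 N, or if a joint passes its speed limit or range.

ROBOT

A 6-joint arm with a two-finger parallel gripper is mounted at the origin on a cart in front of the work surface, level with it; the furniture and walls round the work are solid. World frame = base frame: x ahead of the robot, y to its left, z up, the work surface at z = 0. Lengths are in m, angles in degrees, forces in N, time in s.
With the tool pointing down it reaches from about 0.375 to 0.9 m from the base axis. Payload 3.1 kg.
Tool frame: the origin (TCP) lies midway between the tips of the shut fingers; the grasp point (between the pads) lies 19 mm behind it; z points along the fingers, y is the line along which they close (so a half turn about z gives the same grasp; the last joint's range is limited). The gripper opens to 87 mm and grips with 3 to 60 N. Pads are 19 mm wide; open, the fingers measure 117 mm over their backs; the gripper's body (75 mm by 190 mm) begins 51 mm behind the grasp point.
Start: joints at [60.991, 30.224, 82.088, -0, 67.689, -10.227], TCP at [0.201, 0.592, 0.223] pointing down, gripper open.
Joint ranges: [-176.69, 176.69], [-43.24, 126.21], [12.49, 139.97], [-82, 262], [0, 151.66], [-163.58, 163.58]. Speed limits (degrees/s): [159.86, 159.86, 180, 180, 180, 180].

INTERFACE

Orientations are given as a 3x3 rotation matrix whose columns are the frame's x, y, z axes.
In Python, from rig import bot, optics, probe_bus, ticket gives the robot as it stands (bot), with the cameras (optics), the readings (probe_bus) and the job (ticket).
- The arm moves only by the shell command python3 steer.py 'ROWS'. ROWS is one flat JSON list of numbers that holds 1 to 20 rows one after another, with no inner brackets; each row has 7 numbers: dx, dy, dz in units of 100 mm, then a rotation vector rx, ry, rz in degrees, then the opening from 0.0 (shut) to 1.0 (fully open); each row is the pose to reach, as a shift and turn from the pose commanded when the command began, along the tool's axes at that moment; what a row does not reach only later rows make up. A row lasts 1/10 s, in which the tool goes at most 0.05 m and 8.59 degrees, less where a joint would pass 70% of its speed; a pose out of reach is approached as far as the arm can. The fingers move at their own pace and stop on an object; the grip force is fixed at half the most. Time passes only in rows, so rows that do not move let the fingers close. It prints the time, the measured TCP pose, the force, the opening and the grip force at its end. Input that does not fit is refused with a message, and nothing moves.
- probe_bus.read_state(): the state, without advancing time (a new reading comes with each control period).
- optics.capture(name): name is "side" or "top" or "wrist"; returns a dict with "color" (480x640x3 uint8, red, green, blue), "K" (3x3 intrinsics, pixels), "D" ([k1, k2, p1, p2, k3] as OpenCV has them; the pictures are not rectified), "view" (4x4, takes a point from world to camera coordinates); the wrist camera has in their place "mount" (4x4, takes a point from camera to tool coordinates, whose origin is the TCP and whose axes are the flange's). Camera axes: x right, y up, looking along -z (the intrinsics and any distortion apply to the point x, -y, -z); pixel columns grow to the right and rows downward; lengths in m; the calibration is good to about 2 mm. A picture is of the moment at which its call begins: read the wrist's pose just before it. There is no depth.
- ticket.hand_in(): hands the job in; it is judged then, once.
The state is a dict: "time_s": time; "joint_positions": joint angles; "qvel": joint speeds; "tau": joint torques, N m; "position": TCP position; "tcp_rot": TCP orientation; "force": force on the tool from outside, world axes, zero at the start; "moment": the same for the moment, N m; "opening": opening from 0.0 (shut) to 1.0 (fully open); "grasp_force": force on a finger pad.
Only numpy, scipy, OpenCV 4.12 (cv2) and the standard library are available. Lean on these libraries where they do the work, as an engineer would, in place of code of your own. Each camera call takes 0.05 s, during which the arm holds its last target. There are 200 camera calls.

## Working session

There is one attempt and no reset: what is moved stays moved. The work goes in short steps, Python scripts to look and compute and a shell command to move; the robot and the scene stay as the last step left them, time stands still between calls to the robot, and variables do not carry over. Pictures are saved under pics/ and viewed, at most 14 in all, crops included, and the job is handed in when it is done.

```bash
ls; mkdir -p pics; python3 - <<'E'
from rig import bot, optics, probe_bus, ticket
import cv2,numpy as np,json
s=probe_bus.read_state();print(s['time_s'],s['position'],np.round(s['tcp_rot'],3).tolist(),s['opening'])
for n in ("top","side"):
    c=optics.capture(n);cv2.imwrite(f"pics/{n}0.png",c["color"][:,:,::-1])
    print(n,c["K"],c["D"],c["view"])
    np.savez(f"{n}.npz",K=c["K"],D=c["D"],view=c["view"])
E
```

```text
pics
rig.py
steer.py
0.0 [0.20082707 0.59108724 0.22157277] [[-0.947, 0.322, -0.001], [0.322, 0.947, -0.002], [0.0, -0.002, -1.0]] 0.9999685926729432
top [[536.26722038   0.         318.25265197]
 [  0.         536.26722038 239.22939668]
 [  0.           0.           1.        ]] [-0.05357736  0.          0.          0.          0.        ] [[-0.02288357 -0.99972971  0.00410544 -0.05198846]
 [ 0.98433802 -0.02181287  0.17493672 -0.54536258]
 [-0.17479989  0.00804432  0.98457112 -1.09283002]
 [ 0.          0.          0.          1.        ]]
side [[443.62538026   0.         318.23875088]
 [  0.         443.62538026 236.71112925]
 [  0.           0.           1.        ]] [0.00992685 0.         0.         0.         0.        ] [[ 0.93645872 -0.3497756   0.02649713 -0.52438454]
 [ 0.10762672  0.35840098  0.9273431  -0.08648146]
 [-0.33385859 -0.86556673  0.37327293 -0.87386338]
 [ 0.          0.          0.          1.        ]]
```

View pics/top0.png

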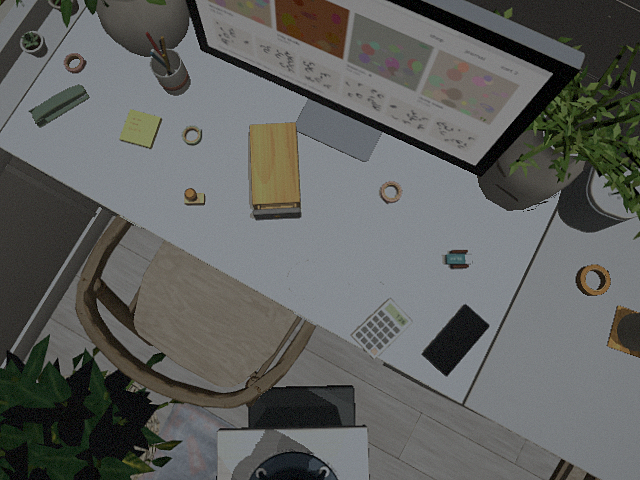

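View pics/side0.png

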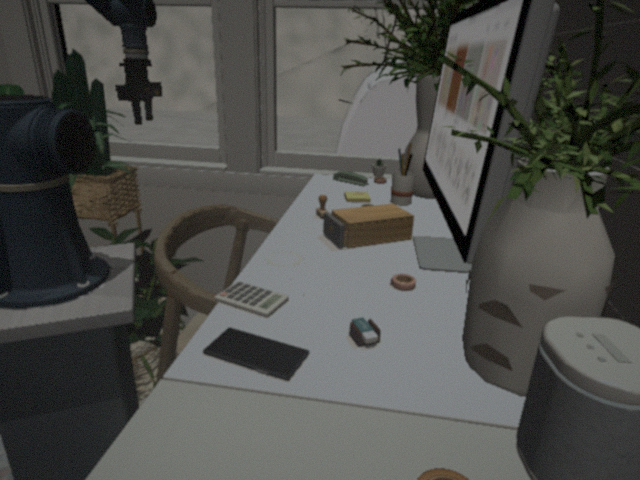

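The top view shows the box with its roof at about (275,165) and its front at (277,211). The eraser in its rest is at (458,259), the pink roll at (391,191) and the calculator at (381,328). The side view shows the same layout, with the rest at (365,331). Next I'll measure with masks and rays.

```bash
cat > h.py <<'E'
import cv2,numpy as np
from rig import bot, optics, probe_bus, ticket
def ray(c,uv,V=None):
    V=c["view"] if V is None else V
    p=cv2.undistortPoints(np.array(uv,float).reshape(-1,1,2),np.array(c["K"]),np.array(c["D"])).reshape(-1,2)
    d=np.c_[p[:,0],-p[:,1],-np.ones(len(p))]
    V=np.array(V);R=V[:3,:3];return -R.T@V[:3,3],d@R
def onz(c,uv,z,V=None):
    o,d=ray(c,uv,V);return o+d*((z-o[2])/d[:,2])[:,None]
def wview():
    s=probe_bus.read_state();c=optics.capture("wrist")
    T=np.eye(4);T[:3,:3]=s["tcp_rot"];T[:3,3]=s["position"]
    return c,np.linalg.inv(T@np.array(c["mount"]))
def blob(m,roi=None):
    m=m.astype(np.uint8)
    if roi is not None:
        k=np.zeros_like(m);x0,y0,x1,y1=roi;k[y0:y1,x0:x1]=m[y0:y1,x0:x1];m=k
    cs,_=cv2.findContours(m,cv2.RETR_EXTERNAL,cv2.CHAIN_APPROX_NONE)
    return max(cs,key=cv2.contourArea)
E
python3 - <<'E'
from h import *
np.set_printoptions(precision=4,suppress=True)
c=dict(np.load("top.npz"));im=cv2.imread("pics/top0.png");h=cv2.cvtColor(im,cv2.COLOR_BGR2HSV)
H,S,Vv=h[...,0],h[...,1],h[...,2]
def rep(n,m,roi,z):
    b=blob(m,roi);r=cv2.minAreaRect(b);P=onz(c,cv2.boxPoints(r),z)
    print(n,cv2.contourArea(b),np.round(r[0],1));print(P[:,:2],P[:,:2].mean(0),[np.linalg.norm(P[1]-P[0]),np.linalg.norm(P[2]-P[1])])
rep("roof",(H>8)&(H<28)&(S>90),(235,110,310,225),.066)
rep("teal",(H>75)&(H<105)&(S>70),(435,240,485,280),.022)
rep("rest",((S>60)|(Vv<80)),(435,240,485,280),.022)
rep("pink",(S>50),(370,170,415,210),.015)
rep("stamp",(S>60),(170,180,215,212),.02)
rep("calc",(S>22)&(H<40),(345,290,415,360),.013)
rep("frontdark",(Vv<110)&(S<80),(240,198,310,222),.06)
print(S[150,220],h[330,380],h[259,458],h[212,277])
crop=np.hstack([cv2.resize(im[195:225,240:310],None,fx=5,fy=5,interpolation=2),cv2.resize(im[240:280,430:490],None,fx=5,fy=5,interpolation=2)[:150]])
cv2.imwrite("pics/crop1.png",crop)
E
```

```text
roof 3825.0 [274.3 165.5]
[[ 0.7996  0.0811]
 [ 0.8012 -0.0224]
 [ 0.611  -0.0261]
 [ 0.6094  0.0741]] [0.7053 0.0267] [np.float64(0.10343911986704091), np.float64(0.19023977445009552)]
teal 154.0 [455. 258.]
[[ 0.4902 -0.3403]
 [ 0.5121 -0.3417]
 [ 0.5112 -0.3812]
 [ 0.4893 -0.3797]] [ 0.5007 -0.3607] [np.float64(0.02195257254413933), np.float64(0.03951238160773837)]
rest 315.0 [456.5 259. ]
[[ 0.5188 -0.3399]
 [ 0.5176 -0.3905]
 [ 0.4782 -0.3877]
 [ 0.4794 -0.3374]] [ 0.4985 -0.3639] [np.float64(0.05055158507667276), np.float64(0.03955458702100614)]
pink 305.0 [391. 192.]
[[ 0.6768 -0.2078]
 [ 0.6759 -0.2527]
 [ 0.6299 -0.2503]
 [ 0.6308 -0.2058]] [ 0.6534 -0.2292] [np.float64(0.044874313787474765), np.float64(0.04609368590705472)]
stamp 232.0 [194. 196.]
[[0.6714 0.2315]
 [0.6703 0.1868]
 [0.6337 0.1862]
 [0.6348 0.2307]] [0.6526 0.2088] [np.float64(0.044706079220981576), np.float64(0.03660637362557355)]
calc 20.0 [374. 351.]
[[ 0.308  -0.1699]
 [ 0.3141 -0.1766]
 [ 0.3055 -0.1847]
 [ 0.2994 -0.1781]] [ 0.3068 -0.1773] [np.float64(0.009006191963629053), np.float64(0.011847714511717122)]
frontdark 496.0 [276.5 213.3]
[[ 0.6083  0.0825]
 [ 0.6322 -0.0272]
 [ 0.5915 -0.0358]
 [ 0.5679  0.0733]] [0.6    0.0232] [np.float64(0.11232394886039862), np.float64(0.041549250464928585)]
24 [104  22 150] [ 86  46 116] [24 14 91]
```

```bash
cat >> h.py <<'E'
def rel(p,yaw=None):
    "tool-axis shift to world p (tool down), rz to bring tool y to world angle yaw"
    s=probe_bus.read_state();R=np.array(s["tcp_rot"]);d=R.T@(np.array(p)-s["position"])
    a=np.degrees(np.arctan2(R[1,1],R[0,1]));r=None if yaw is None else -(yaw-a)
    return np.round(d,4),a,r
E
python3 - <<'E'
from h import *
np.set_printoptions(precision=4,suppress=True)
c,V=wview();print(np.array(c["mount"]),c["K"][0][0],c["K"][:2,2] if hasattr(c["K"],'shape') else '')
S=dict(np.load("side.npz"));T=dict(np.load("top.npz"))
o,d=ray(S,[[235,207],[190,212]])
for k in range(2):
    for y in (.0,.1,.2,.3,.4):
        t=(y-o[1])/d[k,1];print(o+t*d[k])
for z in (0,.1,.2): print(z,onz(T,[[120,225],[80,290],[250,400],[310,320]],z))
print(rel([.45,.02,.33],91.6))
E
```

```text
[[-0.0006  0.9546  0.2979  0.0825]
 [ 1.      0.0006 -0.0001 -0.0006]
 [-0.0002  0.2979 -0.9546 -0.162 ]
 [ 0.      0.      0.      1.    ]] 393.7814011538311 [326.8571 242.4391]
[0.366  0.     0.1195]
[0.3833 0.1    0.0864]
[0.4007 0.2    0.0533]
[0.418  0.3    0.0202]
[ 0.4353  0.4    -0.0129]
[0.2725 0.     0.1169]
[0.2796 0.1    0.0835]
[0.2866 0.2    0.0502]
[0.2936 0.3    0.0168]
[ 0.3007  0.4    -0.0166]
0 [[ 0.5949  0.3791  0.    ]
 [ 0.4507  0.4626  0.    ]
 [ 0.2102  0.0877  0.    ]
 [ 0.3756 -0.0427  0.    ]]
0.1 [[ 0.5735  0.3421  0.1   ]
 [ 0.4416  0.4184  0.1   ]
 [ 0.2217  0.0755  0.1   ]
 [ 0.3729 -0.0438  0.1   ]]
0.2 [[ 0.5521  0.305   0.2   ]
 [ 0.4326  0.3743  0.2   ]
 [ 0.2331  0.0634  0.2   ]
 [ 0.3703 -0.0448  0.2   ]]
(array([-0.4197, -0.4608, -0.1076]), np.float64(71.21721870121537), np.float64(-20.38278129878462))
```

The manual's scale: shifts go in units of 100 mm. Converting my numbers, -0.46 m is -4.6, -0.42 m is -4.2.

```bash
python3 steer.py '[0, 0, -0.8, 0, 0, 0, 0, 0, 0, -0.8, 0, 0, 0, 0, -4.2, -4.6, -0.9, 0, 0, -20.4, 0, -4.2, -4.6, -0.9, 0, 0, -20.4, 0, -4.2, -4.6, -0.9, 0, 0, -20.4, 0, -4.2, -4.6, -0.9, 0, 0, -20.4, 0, -4.2, -4.6, -0.9, 0, 0, -20.4, 0, -4.2, -4.6, -0.9, 0, 0, -20.4, 0, -4.2, -4.6, -0.9, 0, 0, -20.4, 0, -4.2, -4.6, -0.9, 0, 0, -20.4, 0, -4.2, -4.6, -0.9, 0, 0, -20.4, 0, -4.2, -4.6, -0.9, 0, 0, -20.4, 0, -4.2, -4.6, -0.9, 0, 0, -20.4, 0, -4.2, -4.6, -0.9, 0, 0, -20.4, 0, -4.2, -4.6, -0.9, 0, 0, -20.4, 0, -4.2, -4.6, -0.9, 0, 0, -20.4, 0, -4.2, -4.6, -0.9, 0, 0, -20.4, 0, -4.2, -4.6, -0.9, 0, 0, -20.4, 0]'; python3 - <<'E'
from h import *
c,V=wview();cv2.imwrite("pics/w1.png",c["color"][:,:,::-1]);np.savez("w1.npz",K=c["K"],D=c["D"],view=V)
s=probe_bus.read_state();print(np.abs(s["qvel"]).max(),s["joint_positions"])
E
```

```text
time_s: 1.95
position: [0.4497, 0.0221, 0.3123]
tcp_rot: [[-1.0, -0.029, -0.001], [-0.029, 1.0, 0.001], [0.001, 0.001, -1.0]]
force: [0.2, -0.1, 0.6]
opening: 0.004
grasp_force: 0.0
0.40092997799019875 [-1.14471861e+01  1.01269474e+01  9.88377368e+01  1.90190535e-02
  7.10936513e+01 -1.03171373e+02]
```

View pics/w1.png

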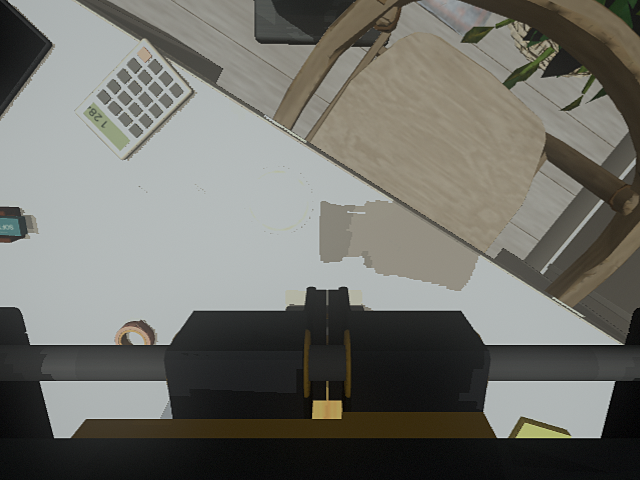

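The wrist view looks back towards the robot. The calculator is at (135,100), the eraser at (10,222) and the pink roll at (135,335), while the gripper hides the box. The top view is accurate enough to press from, so I'll descend in front of the panel.

```bash
python3 steer.py '[-1, -0.01, 1.5, 0, 0, 0, 0, -1, -0.01, 2.5, 0, 0, 0, 0, -1, -0.01, 2.77, 0, 0, 0, 0, -1, -0.01, 2.77, 0, 0, 0, 0, -1, -0.01, 2.77, 0, 0, 0, 0, -1, -0.01, 2.77, 0, 0, 0, 0, -1, -0.01, 2.77, 0, 0, 0, 0, -1, -0.01, 2.77, 0, 0, 0, 0, -1, -0.01, 2.77, 0, 0, 0, 0]'
python3 - <<'E'
from h import *
c=optics.capture("top");cv2.imwrite("pics/t2.png",cv2.resize(c["color"][150:260,220:340,::-1],None,fx=5,fy=5,interpolation=2))
E
python3 steer.py '[-0.05, 0, 0, 0, 0, 0, 0, -0.1, 0, 0, 0, 0, 0, 0, -0.15, 0, 0, 0, 0, 0, 0]'
```

```text
time_s: 2.9
position: [0.5515, 0.0234, 0.0383]
tcp_rot: [[-1.0, -0.03, 0.004], [-0.03, 1.0, -0.001], [-0.004, -0.001, -1.0]]
force: [0.6, 1.0, 0.3]
opening: 0.004
grasp_force: 0.0
time_s: 3.25
position: [0.5671, 0.023, 0.0373]
tcp_rot: [[-1.0, -0.028, 0.003], [-0.028, 1.0, -0.001], [-0.003, -0.001, -1.0]]
force: [-0.3, -0.4, -0.3]
opening: 0.003
grasp_force: 0.0
```

View pics/t2.png

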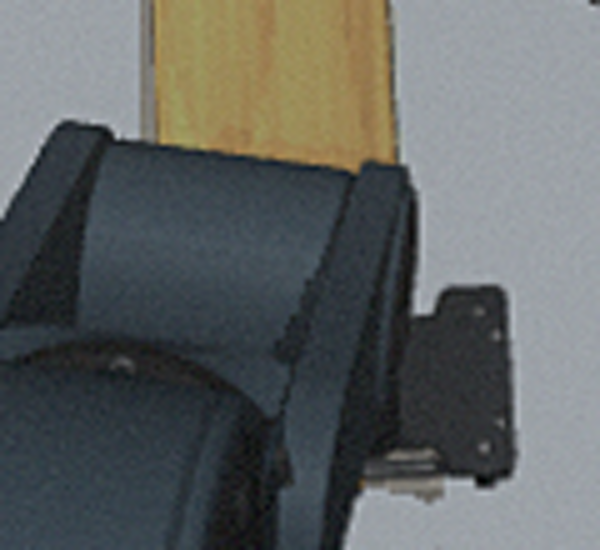

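The arm hides the front here, so I'll find contact by force.

```bash
python3 steer.py '[-0.05, 0, 0, 0, 0, 0, 0, -0.1, 0, 0, 0, 0, 0, 0, -0.12, 0, 0, 0, 0, 0, 0]'; python3 steer.py '[-0.03, 0, 0, 0, 0, 0, 0, -0.05, 0, 0, 0, 0, 0, 0, -0.06, 0, 0, 0, 0, 0, 0]'
```

```text
time_s: 3.55
position: [0.5786, 0.0235, 0.0355]
tcp_rot: [[-1.0, -0.028, 0.001], [-0.028, 1.0, -0.0], [-0.001, -0.0, -1.0]]
force: [0.1, -0.2, 0.5]
opening: 0.002
grasp_force: 0.0
time_s: 3.85
position: [0.5838, 0.0237, 0.0354]
tcp_rot: [[-1.0, -0.028, -0.0], [-0.028, 1.0, 0.0], [0.0, 0.0, -1.0]]
force: [-0.4, -0.2, 0.3]
opening: 0.004
grasp_force: 0.0
```

```bash
for i in 1; do python3 steer.py '[-0.03, 0, 0, 0, 0, 0, 0, -0.05, 0, 0, 0, 0, 0, 0, -0.05, 0, 0, 0, 0, 0, 0]'; done; python3 steer.py '[-0.03, 0, 0, 0, 0, 0, 0, -0.04, 0, 0, 0, 0, 0, 0, -0.04, 0, 0, 0, 0, 0, 0]'
```

```text
time_s: 4.15
position: [0.5886, 0.0239, 0.0355]
tcp_rot: [[-1.0, -0.028, -0.001], [-0.028, 1.0, -0.0], [0.001, 0.0, -1.0]]
force: [-0.8, 0.8, 0.1]
opening: 0.005
grasp_force: 0.3
time_s: 4.45
position: [0.5919, 0.0241, 0.0354]
tcp_rot: [[-1.0, -0.028, -0.002], [-0.028, 1.0, 0.0], [0.002, 0.0, -1.0]]
force: [-2.1, -0.2, 0.6]
opening: 0.005
grasp_force: 1.5
```

In the tool's units: -0.004 m is -0.04, -0.002 m is -0.02.

```bash
python3 steer.py '[-0.02, 0, 0, 0, 0, 0, 0, -0.04, 0, 0, 0, 0, 0, 0, -0.04, 0, 0, 0, 0, 0, 0]'; python3 steer.py '[-0.02, 0, 0, 0, 0, 0, 0, -0.03, 0, 0, 0, 0, 0, 0, -0.03, 0, 0, 0, 0, 0, 0]'
```

```text
time_s: 4.75
position: [0.5966, 0.0243, 0.0353]
tcp_rot: [[-1.0, -0.028, -0.0], [-0.028, 1.0, 0.0], [0.0, 0.0, -1.0]]
force: [-1.7, 0.7, -0.3]
opening: 0.004
grasp_force: 1.5
time_s: 5.05
position: [0.5966, 0.0243, 0.0354]
tcp_rot: [[-1.0, -0.029, -0.007], [-0.029, 1.0, 0.0], [0.007, 0.0, -1.0]]
force: [-8.2, -0.8, 5.0]
opening: 0.007
grasp_force: 4.1
```

It reached the hard stop: 8 mm past first contact and 8 N. I'll retreat and let it spring out.

In the tool's units: 0.12 m is 1.2, 0.08 m is 0.8.

```bash
python3 steer.py '[0.03, 0, 0, 0, 0, 0, 0, 0.1, 0, 0, 0, 0, 0, 0, 0.2, 0, 0, 0, 0, 0, 0, 0.3, 0, 0, 0, 0, 0, 0, 0.4, 0, 0, 0, 0, 0, 0, 0.5, 0, 0, 0, 0, 0, 0, 0.6, 0, 0, 0, 0, 0, 0, 0.7, 0, 0, 0, 0, 0, 0, 0.8, 0, 0, 0, 0, 0, 0, 0.9, 0, 0, 0, 0, 0, 0, 1, 0, 0, 0, 0, 0, 0, 1.2, 0, 0, 0, 0, 0, 0, 1.2, 0, -0.5, 0, 0, 0, 0, 0.8, 0, -1, 0, 0, 0, 0, 0.4, 0, -1.5, 0, 0, 0, 0, 0.4, 0, -2, 0, 0, 0, 0, 0.4, 0, -2.5, 0, 0, 0, 0, 0.4, 0, -2.8, 0, 0, 0, 0, 0.4, 0, -2.8, 0, 0, 0, 0, 0.4, 0, -2.8, 0, 0, 0, 0]'; python3 - <<'E'
from h import *
c,V=wview();cv2.imwrite("pics/w2.png",c["color"][:,:,::-1]);np.savez("w2.npz",K=c["K"],D=c["D"],view=V)
E
```

```text
time_s: 7.05
position: [0.5603, 0.0231, 0.3172]
tcp_rot: [[-1.0, -0.028, 0.004], [-0.028, 1.0, -0.001], [-0.004, -0.001, -1.0]]
force: [-0.3, 0.4, -0.9]
opening: 0.007
grasp_force: 0.0
```

View pics/w2.png

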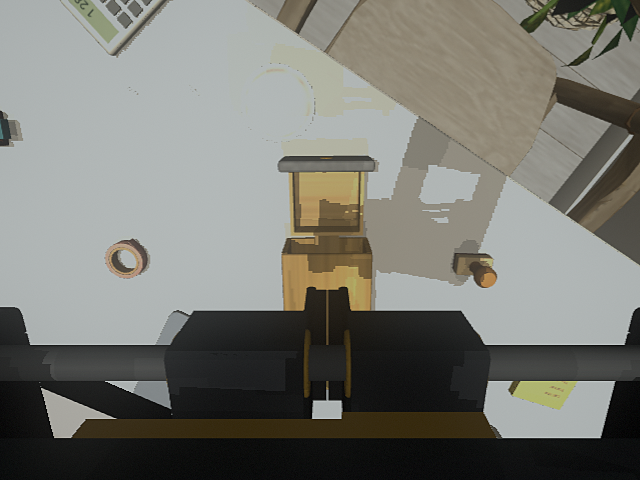

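The drawer is out. The dark panel spans (279..376, 157..171), the bay's wooden rim (290..365, 171..235), and the box's front edge is at row 238.

```bash
python3 - <<'E'
from h import *
np.set_printoptions(precision=4,suppress=True)
c=dict(np.load("w2.npz"));im=cv2.imread("pics/w2.png");h=cv2.cvtColor(im,cv2.COLOR_BGR2HSV);H,S,V=[h[...,i] for i in range(3)]
b=blob((S<60)&(V<150),(265,145,390,180));r=cv2.minAreaRect(b);P=onz(c,cv2.boxPoints(r),.063)
print("panel",r,P,P.mean(0))
b=blob((H>8)&(H<28)&(S>70),(270,168,390,300));m=np.zeros(H.shape,np.uint8);cv2.drawContours(m,[b],-1,1,-1)
for row,z in ((185,.04),(200,.04),(215,.04),(228,.04),(255,.066),(270,.066),(285,.066)):
    x=np.flatnonzero(m[row]);Q=onz(c,[[x[0],row],[x[-1],row]],z);print(row,x[0],x[-1],Q[:,:2].ravel(),Q[:,1].mean())
print(onz(c,[[328,235],[328,171]],.04), onz(c,[[283,240],[370,240]],.066))
np.save("panel.npy",P)
E
```

```text
panel ((327.55438232421875, 166.71893310546875), (23.175363540649414, 101.05978393554688), 88.85424041748047) [[ 0.5164 -0.0305  0.063 ]
 [ 0.5115  0.0739  0.063 ]
 [ 0.5353  0.076   0.063 ]
 [ 0.5404 -0.0303  0.063 ]] [0.5259 0.0223 0.063 ]
185 289 363 [ 0.5499 -0.0201  0.5476  0.0626] 0.021254827850544184
200 290 363 [ 0.5668 -0.019   0.5645  0.0635] 0.022282381504391154
215 290 362 [ 0.5842 -0.019   0.582   0.0633] 0.0221910423138702
228 291 362 [ 0.5996 -0.0178  0.5974  0.0642] 0.023188139815277127
255 282 371 [ 0.6238 -0.0255  0.621   0.0733] 0.023869307663722694
270 283 371 [ 0.6416 -0.0245  0.6389  0.0744] 0.024924771475126655
285 283 370 [ 0.66   -0.0246  0.6572  0.0744] 0.024868427638156047
[[0.6069 0.0252 0.04  ]
 [0.5331 0.023  0.04  ]] [[ 0.6063 -0.0243  0.066 ]
 [ 0.6036  0.0711  0.066 ]]
```

In the tool's units: -0.353 m is -3.53, 0.067 m is 0.67.

```bash
python3 steer.py '[0.1, -3.53, 0.67, 0, 0, 0, 1, 0.1, -3.53, 0.67, 0, 0, 0, 1, 0.1, -3.53, 0.67, 0, 0, 0, 1, 0.1, -3.53, 0.67, 0, 0, 0, 1, 0.1, -3.53, 0.67, 0, 0, 0, 1, 0.1, -3.53, 0.67, 0, 0, 0, 1, 0.1, -3.53, 0.67, 0, 0, 0, 1, 0.1, -3.53, 0.67, 0, 0, 0, 1, 0.1, -3.53, 0.67, 0, 0, 0, 1, 0.1, -3.53, 0.67, 0, 0, 0, 1, 0.1, -3.53, 0.67, 0, 0, 0, 1]'; python3 - <<'E'
from h import *
np.set_printoptions(precision=4,suppress=True)
c,V=wview();im=c["color"][:,:,::-1].copy();cv2.imwrite("pics/w3.png",im);np.savez("w3.npz",K=c["K"],D=c["D"],view=V)
print(probe_bus.read_state()["joint_positions"])
c=dict(np.load("w3.npz"));h=cv2.cvtColor(im,cv2.COLOR_BGR2HSV);H,S,V=[h[...,i] for i in range(3)]
b=blob((H>75)&(H<105)&(S>70)&(V>60),(0,0,640,300));r=cv2.minAreaRect(b);P=onz(c,cv2.boxPoints(r),.022);print(r,P,P.mean(0),np.linalg.norm(P[1]-P[0]),np.linalg.norm(P[2]-P[1]))
E
```

```text
time_s: 8.2
position: [0.5596, -0.3278, 0.2482]
tcp_rot: [[-1.0, -0.03, -0.001], [-0.03, 1.0, 0.002], [0.001, 0.002, -1.0]]
force: [-0.5, -0.1, 0.3]
opening: 0.921
grasp_force: 0.0
[ -40.2232   30.6554   76.7359    0.0206   72.656  -131.9706]
((292.1809997558594, 142.6990966796875), (41.42924880981445, 22.68857765197754), 2.726310968399048) [[ 0.5092 -0.3833  0.022 ]
 [ 0.4881 -0.382   0.022 ]
 [ 0.4888 -0.3428  0.022 ]
 [ 0.5099 -0.3434  0.022 ]] [ 0.499  -0.3629  0.022 ] 0.02110418435146954 0.03925726264022652
```

View pics/w3.png

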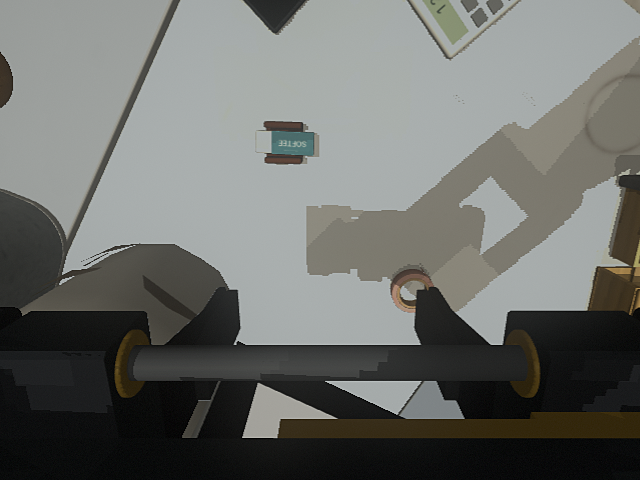

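The eraser lies from (256,143) to (314,144) with its white end on the left. That puts its centre at about (0.499, -0.371) with its length along y at about 89°, and the length comes out at 56 mm as it should.

```bash
python3 steer.py '[0.62, -0.414, 0.5, 0, 0, 2.7, 1, 0.62, -0.414, 1, 0, 0, 2.7, 1, 0.62, -0.414, 1.5, 0, 0, 2.7, 1, 0.62, -0.414, 1.8, 0, 0, 2.7, 1, 0.62, -0.414, 1.8, 0, 0, 2.7, 1, 0.62, -0.414, 1.8, 0, 0, 2.7, 1, 0.62, -0.414, 1.8, 0, 0, 2.7, 1]'; python3 - <<'E'
from h import *
print(rel([.499,-.371,.0135],89.))
E
```

```text
time_s: 8.95
position: [0.5009, -0.374, 0.0712]
tcp_rot: [[-1.0, 0.018, 0.003], [0.017, 1.0, -0.004], [-0.003, -0.003, -1.0]]
force: [1.0, -0.1, 0.2]
opening: 1.004
grasp_force: 0.0
(array([0.0022, 0.0031, 0.0576]), np.float64(88.99679911051001), np.float64(-0.0032008894899888674))
```

```bash
python3 steer.py '[0.01, 0.015, 0.3, 0, 0, 0, 1, 0.01, 0.015, 0.5, 0, 0, 0, 1, 0.01, 0.015, 0.53, 0, 0, 0, 1, 0.01, 0.015, 0.53, 0, 0, 0, 1, 0.01, 0.015, 0.53, 0, 0, 0, 1]';  python3 - <<'E'
from h import *
print(rel([.499,-.371,.0135],89.))
E
```

```text
time_s: 9.45
position: [0.4994, -0.3729, 0.018]
tcp_rot: [[-1.0, 0.018, 0.003], [0.018, 1.0, -0.003], [-0.003, -0.003, -1.0]]
force: [-0.3, 0.8, -0.3]
opening: 1.002
grasp_force: 0.0
(array([0.0005, 0.0019, 0.0044]), np.float64(88.9452933700906), np.float64(-0.054706629909404114))
```

In the tool's units: 0.0045 m is 0.045, 0.002 m is 0.02.

```bash
python3 steer.py '[0.005, 0.02, 0.045, 0, 0, 0, 1, 0.005, 0.02, 0.045, 0, 0, 0, 0, 0.005, 0.02, 0.045, 0, 0, 0, 0, 0.005, 0.02, 0.045, 0, 0, 0, 0, 0.005, 0.02, 0.045, 0, 0, 0, 0, 0.005, 0.02, 0.045, 0, 0, 0, 0, 0.005, 0.02, 0.045, 0, 0, 0, 0, 0.005, 0.02, 0.045, 0, 0, 0, 0]'
```

```text
time_s: 10.25
position: [0.4974, -0.3697, 0.011]
tcp_rot: [[-1.0, 0.019, 0.0], [0.019, 1.0, -0.0], [-0.0, -0.0, -1.0]]
force: [1.1, 0.2, 0.4]
opening: 0.643
grasp_force: 30.0
```

It is gripped at an opening of 0.643, which is 56 mm and matches the eraser's length. Next I'll lift it, carry it and turn it about 87°.

In the tool's units: -0.07 m is -0.7, -0.06 m is -0.6.

```bash
python3 steer.py '[0, 0, -0.3, 0, 0, 0, 0, 0, 0, -0.6, 0, 0, 0, 0, 0.1, 0.4, -0.8, 0, 0, 8, 0, 0.1, 0.8, -0.8, 0, 0, 16, 0, 0.1, 1.1, -0.8, 0, 0, 24, 0, 0.1, 1.4, -0.8, 0, 0, 32, 0, 0.1, 1.5, -0.8, 0, 0, 40, 0, 0.1, 1.5, -0.8, 0, 0, 48, 0, 0.1, 1.5, -0.8, 0, 0, 56, 0, 0.1, 1.5, -0.8, 0, 0, 64, 0, 0.1, 1.5, -0.8, 0, 0, 72, 0, 0.1, 1.5, -0.8, 0, 0, 80, 0, 0.1, 1.5, -0.7, 0, 0, 87.3, 0, 0.1, 1.5, -0.5, 0, 0, 87.3, 0, 0.1, 1.5, -0.3, 0, 0, 87.3, 0, 0.1, 1.5, -0.2, 0, 0, 87.3, 0, 0.1, 1.5, -0.1, 0, 0, 87.3, 0, 0.1, 1.5, -0.1, 0, 0, 87.3, 0]'; python3 - <<'E'
from h import *
c=optics.capture("side");cv2.imwrite("pics/s3.png",cv2.resize(c["color"][220:380,300:500,::-1],None,fx=4,fy=3.75,interpolation=2))
E
```

```text
time_s: 12.05
position: [0.4898, -0.2192, 0.0201]
tcp_rot: [[-0.028, 1.0, -0.002], [1.0, 0.028, 0.001], [0.001, -0.002, -1.0]]
force: [-1.1, -0.3, 0.0]
opening: 0.636
grasp_force: 30.0
```

View pics/s3.png

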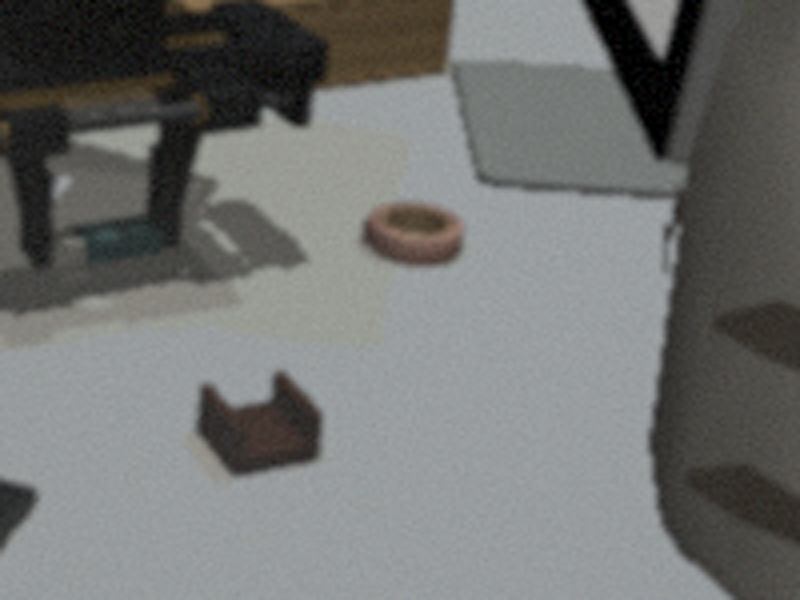

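The eraser (110,240) hangs level between the fingers and the rest (260,430) is empty. I'll lower it slowly.

```bash
python3 steer.py '[0, 0, 0.06, 0, 0, 0, 0, 0, 0, 0.11, 0, 0, 0, 0, 0, 0, 0.15, 0, 0, 0, 0, 0, 0, 0.16, 0, 0, 0, 0, 0, 0, 0.16, 0, 0, 0, 0]'; python3 steer.py '[0, 0, 0.01, 0, 0, 0, 0, 0, 0, 0.02, 0, 0, 0, 0, 0, 0, 0.02, 0, 0, 0, 0]'
```

```text
time_s: 12.6
position: [0.4902, -0.2195, 0.0049]
tcp_rot: [[-0.028, 1.0, -0.0], [1.0, 0.028, 0.0], [0.0, -0.0, -1.0]]
force: [0.5, 0.5, 0.0]
opening: 0.642
grasp_force: 30.0
time_s: 12.9
position: [0.4903, -0.2195, 0.003]
tcp_rot: [[-0.028, 1.0, 0.0], [1.0, 0.028, -0.0], [-0.0, -0.0, -1.0]]
force: [-0.6, -0.5, -0.1]
opening: 0.639
grasp_force: 30.0
```

In the tool's units: 0.0015 m is 0.015, 0.001 m is 0.01.

```bash
python3 steer.py '[0, 0, 0.01, 0, 0, 0, 0, 0, 0, 0.015, 0, 0, 0, 0, 0, 0, 0.015, 0, 0, 0, 0]'; python3 steer.py '[0, 0, 0, 0, 0, 0, 1, 0, 0, 0, 0, 0, 0, 1, 0, 0, 0, 0, 0, 0, 1, 0, 0, 0, 0, 0, 0, 1, 0, 0, -0.3, 0, 0, 0, 1, 0, 0, -0.8, 0, 0, 0, 1, 0, 0, -1.2, 0, 0, 0, 1, 0, 0, -1.6, 0, 0, 0, 1, 0, 0, -1.6, 0, 0, 0, 1]'; python3 - <<'E'
from h import *
np.set_printoptions(precision=4,suppress=True)
c,V=wview();im=c["color"][:,:,::-1].copy();cv2.imwrite("pics/w4.png",im);np.savez("w4.npz",K=c["K"],D=c["D"],view=V)
c=dict(np.load("w4.npz"));h=cv2.cvtColor(im,cv2.COLOR_BGR2HSV);H,S,V=[h[...,i] for i in range(3)]
b=blob((H>75)&(H<105)&(S>70)&(V>60),(0,0,640,320));r=cv2.minAreaRect(b);P=onz(c,cv2.boxPoints(r),.012);print(r,P,P.mean(0),np.linalg.norm(P[1]-P[0]),np.linalg.norm(P[2]-P[1]))
cv2.imwrite("pics/w4c.png",im)
E
```

```text
time_s: 13.2
position: [0.4902, -0.2195, 0.0015]
tcp_rot: [[-0.028, 1.0, -0.0], [1.0, 0.028, 0.0], [0.0, -0.0, -1.0]]
force: [-0.4, -0.1, -0.4]
opening: 0.636
grasp_force: 30.0
time_s: 14.1
position: [0.4935, -0.2216, 0.167]
tcp_rot: [[-0.028, 1.0, 0.01], [1.0, 0.028, -0.007], [-0.007, 0.01, -1.0]]
force: [0.1, -1.2, -0.2]
opening: 0.995
grasp_force: 0.0
((330.5, 221.5), (23.0, 47.0), 90.0) [[ 0.4779 -0.2124  0.012 ]
 [ 0.5165 -0.2114  0.012 ]
 [ 0.5175 -0.2311  0.012 ]
 [ 0.4782 -0.2321  0.012 ]] [ 0.4975 -0.2217  0.012 ] 0.03864577035862975 0.019723104351666267
```

View pics/w4.png

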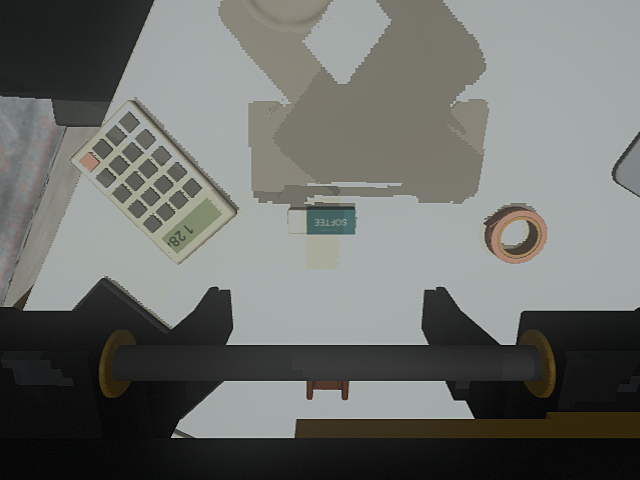

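The eraser lies flat from (289,221) to (355,221), centred at about (0.490, -0.2205) with its length along x. I'll turn the hand 90° and take it by its long sides.

In the tool's units: 0.04 m is 0.4, 0.12 m is 1.2.

```bash
python3 steer.py '[0.01, -0.02, 0, 0, 0, -8, 0.44, 0.01, -0.02, 0.2, 0, 0, -16, 0.44, 0.01, -0.02, 0.4, 0, 0, -24, 0.44, 0.01, -0.02, 0.6, 0, 0, -32, 0.44, 0.01, -0.02, 0.8, 0, 0, -40, 0.44, 0.01, -0.02, 1, 0, 0, -48, 0.44, 0.01, -0.02, 1.2, 0, 0, -56, 0.44, 0.01, -0.02, 1.2, 0, 0, -64, 0.44, 0.01, -0.02, 1.2, 0, 0, -72, 0.44, 0.01, -0.02, 1.2, 0, 0, -80, 0.44, 0.01, -0.02, 1.2, 0, 0, -87, 0.44, 0.01, -0.02, 1.2, 0, 0, -90, 0.44, 0.01, -0.02, 1.2, 0, 0, -90, 0.44, 0.01, -0.02, 1.2, 0, 0, -90, 0.44]'; python3 - <<'E'
from h import *
print(rel([.490,-.2205,.0035],91.7))
E
```

```text
time_s: 15.55
position: [0.4875, -0.218, 0.0406]
tcp_rot: [[-1.0, -0.027, -0.002], [-0.027, 1.0, 0.001], [0.002, 0.001, -1.0]]
force: [-0.1, 0.4, -0.0]
opening: 0.44
grasp_force: 0.0
(array([-0.0025, -0.0026,  0.0371]), np.float64(91.54891897375008), np.float64(-0.15108102624992625))
```

```bash
python3 steer.py '[-0.025, -0.025, 0.15, 0, 0, 0, 0.44, -0.025, -0.025, 0.3, 0, 0, 0, 0.44, -0.025, -0.025, 0.37, 0, 0, 0, 0.44, -0.025, -0.025, 0.37, 0, 0, 0, 0.44, -0.025, -0.025, 0.37, 0, 0, 0, 0, -0.025, -0.025, 0.37, 0, 0, 0, 0, -0.025, -0.025, 0.37, 0, 0, 0, 0, -0.025, -0.025, 0.37, 0, 0, 0, 0, -0.025, -0.025, 0.37, 0, 0, 0, 0]';python3 steer.py '[0, 0, -0.3, 0, 0, 0, 0, 0, 0, -0.6, 0, 0, 0, 0, 0, 0, -1, 0, 0, 0, 0, 0, 0, -1.2, 0, 0, 0, 0, 0, 0, -1.2, 0, 0, 0, 0]'; python3 - <<'E'
from h import *
print(rel([.565,.022,.09],91.7))
E
```

```text
time_s: 16.45
position: [0.4912, -0.2212, 0.005]
tcp_rot: [[-1.0, -0.028, 0.001], [-0.028, 1.0, -0.001], [-0.001, -0.001, -1.0]]
force: [0.9, 0.7, 1.7]
opening: 0.245
grasp_force: 30.0
time_s: 16.95
position: [0.4927, -0.2222, 0.1277]
tcp_rot: [[-1.0, -0.028, 0.006], [-0.028, 1.0, -0.004], [-0.006, -0.004, -1.0]]
force: [-0.2, 0.5, -0.5]
opening: 0.242
grasp_force: 30.0
(array([-0.079 ,  0.2422,  0.0371]), np.float64(91.62889849534555), np.float64(-0.07110150465445031))
```

In the tool's units: 0.242 m is 2.42, -0.079 m is -0.79.

```bash
python3 steer.py '[-0.79, 2.42, 0, 0, 0, 0, 0, -0.79, 2.42, 0, 0, 0, 0, 0, -0.79, 2.42, 0, 0, 0, 0, 0, -0.79, 2.42, 0, 0, 0, 0, 0, -0.79, 2.42, 0, 0, 0, 0, 0, -0.79, 2.42, 0, 0, 0, 0, 0, -0.79, 2.42, 0.2, 0, 0, 0, 0, -0.79, 2.42, 0.35, 0, 0, 0, 0, -0.79, 2.42, 0.35, 0, 0, 0, 0, -0.79, 2.42, 0.35, 0, 0, 0, 0]'; python3 - <<'E'
from h import *
print(rel([.565,.022,.018],91.7))
c,V=wview();im=c["color"][:,:,::-1].copy();cv2.imwrite("pics/w5.png",im);np.savez("w5.npz",K=c["K"],D=c["D"],view=V)
E
```

```text
time_s: 17.95
position: [0.5621, 0.0227, 0.0886]
tcp_rot: [[-1.0, -0.028, -0.002], [-0.028, 1.0, 0.0], [0.002, 0.0, -1.0]]
force: [-0.5, -0.5, 0.3]
opening: 0.246
grasp_force: 30.0
(array([-0.003 , -0.0008,  0.0706]), np.float64(91.58281585809898), np.float64(-0.11718414190102067))
```

View pics/w5.png

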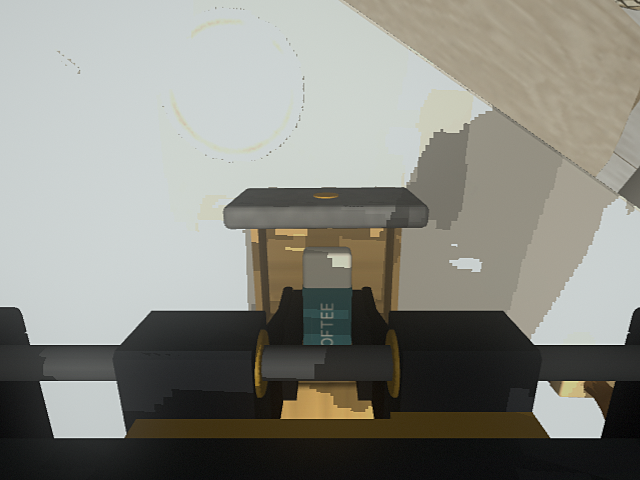

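The held eraser (327,300) is centred between the bay walls (258 and 397), with its white end towards the front panel. I'll descend into the bay.

```bash
python3 steer.py '[-0.03, -0.005, 0.2, 0, 0, 0, 0, -0.03, -0.005, 0.4, 0, 0, 0, 0, -0.03, -0.005, 0.55, 0, 0, 0, 0, -0.03, -0.005, 0.64, 0, 0, 0, 0, -0.03, -0.005, 0.68, 0, 0, 0, 0, -0.03, -0.005, 0.68, 0, 0, 0, 0, -0.03, -0.005, 0.68, 0, 0, 0, 0]';python3 steer.py '[0, 0, 0.01, 0, 0, 0, 0, 0, 0, 0.02, 0, 0, 0, 0, 0, 0, 0.02, 0, 0, 0, 0]'
```

```text
time_s: 18.7
position: [0.5666, 0.0226, 0.0223]
tcp_rot: [[-1.0, -0.028, 0.001], [-0.028, 1.0, -0.0], [-0.001, -0.0, -1.0]]
force: [0.0, -0.4, 0.1]
opening: 0.244
grasp_force: 30.0
time_s: 19.0
position: [0.5661, 0.0227, 0.0198]
tcp_rot: [[-1.0, -0.028, 0.0], [-0.028, 1.0, -0.0], [-0.0, -0.0, -1.0]]
force: [0.4, 0.3, -1.0]
opening: 0.246
grasp_force: 30.0
```

In the tool's units: 0.002 m is 0.02, 0.001 m is 0.01.

```bash
python3 steer.py '[0, 0, 0.01, 0, 0, 0, 0, 0, 0, 0.02, 0, 0, 0, 0, 0, 0, 0.02, 0, 0, 0, 0]';python3 steer.py '[0, 0, 0.01, 0, 0, 0, 0, 0, 0, 0.015, 0, 0, 0, 0, 0, 0, 0.015, 0, 0, 0, 0]'
```

```text
time_s: 19.3
position: [0.5658, 0.0227, 0.0174]
tcp_rot: [[-1.0, -0.028, -0.0], [-0.028, 1.0, 0.0], [0.0, 0.0, -1.0]]
force: [-0.4, 0.1, -0.5]
opening: 0.244
grasp_force: 30.0
time_s: 19.6
position: [0.566, 0.0227, 0.017]
tcp_rot: [[-1.0, -0.028, 0.0], [-0.028, 1.0, -0.0], [-0.0, -0.0, -1.0]]
force: [-1.6, 0.0, 6.9]
opening: 0.244
grasp_force: 30.0
```

Contact with the floor at 7 N. I'll release with a limited opening, rise and look.

In the tool's units: -0.22 m is -2.2, -0.2 m is -2.

```bash
python3 steer.py '[0, 0, -0.01, 0, 0, 0, 0.4, 0, 0, -0.01, 0, 0, 0, 0.4, 0, 0, -0.01, 0, 0, 0, 0.4, 0, 0, -0.01, 0, 0, 0, 0.4, 0, 0, -0.2, 0, 0, 0, 0.4, 0, 0, -0.5, 0, 0, 0, 0.4, 0, 0, -1, 0, 0, 0, 0.4, 0, 0, -1.5, 0, 0, 0, 0, 0, 0, -2, 0, 0, 0, 0, 0, 0, -2.2, 0, 0, 0, 0, 0, 0, -2.2, 0, 0, 0, 0, 0, 0, -2.2, 0, 0, 0, 0]'; python3 - <<'E'
from h import *
np.set_printoptions(precision=4,suppress=True)
c,V=wview();im=c["color"][:,:,::-1].copy();cv2.imwrite("pics/w6.png",im);np.savez("w6.npz",K=c["K"],D=c["D"],view=V)
c=dict(np.load("w6.npz"));h=cv2.cvtColor(im,cv2.COLOR_BGR2HSV);H,S,V=[h[...,i] for i in range(3)]
b=blob((H>75)&(H<105)&(S>70)&(V>60),(250,100,420,320));r=cv2.minAreaRect(b);P=onz(c,cv2.boxPoints(r),.024);print(r,P[:,:2],P.mean(0))
b=blob((S<60)&(V<150),(250,100,420,230));P=onz(c,cv2.boxPoints(cv2.minAreaRect(b)),.063);print(P[:,:2])
E
```

```text
time_s: 20.8
position: [0.5654, 0.0228, 0.2356]
tcp_rot: [[-1.0, -0.028, -0.001], [-0.028, 1.0, 0.0], [0.001, 0.0, -1.0]]
force: [-0.3, 0.6, -0.0]
opening: 0.049
grasp_force: 0.0
((327.0, 209.0), (26.0, 20.0), 90.0) [[0.5528 0.0126]
 [0.5523 0.0318]
 [0.578  0.0327]
 [0.5785 0.0131]] [0.5654 0.0225 0.024 ]
[[ 0.5309 -0.0324]
 [ 0.4927 -0.0209]
 [ 0.5183  0.0837]
 [ 0.5585  0.0756]]
```

View pics/w6.png

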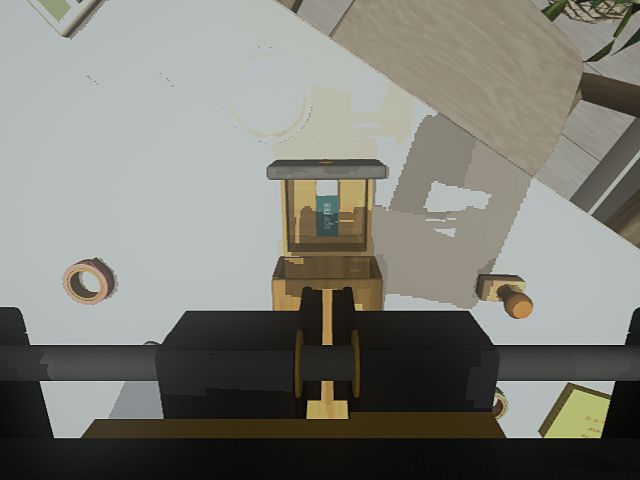

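The eraser lies flat in the bay at (327,209), lengthwise front to back and centred. Now I'll go round to the front and push it shut.

The manual's scale: shifts go in units of 100 mm. Converting my numbers, 0.2 m is 2, 0.1 m is 1.

```bash
python3 steer.py '[0.5, 0, 0, 0, 0, 0, 0, 0.9, 0, 0.5, 0, 0, 0, 0, 0.9, 0, 1, 0, 0, 0, 0, 0.9, 0, 1.5, 0, 0, 0, 0, 0.9, 0, 2, 0, 0, 0, 0, 0.9, 0, 2, 0, 0, 0, 0, 0.9, 0, 2, 0, 0, 0, 0, 0.9, 0, 2, 0, 0, 0, 0, 0.85, 0, 2, 0, 0, 0, 0, 0.8, 0, 2, 0, 0, 0, 0, 0.75, 0, 2, 0, 0, 0, 0, 0.7, 0, 2, 0, 0, 0, 0, 0.65, 0, 2, 0, 0, 0, 0, 0.6, 0, 2, 0, 0, 0, 0, 0.55, 0, 2, 0, 0, 0, 0, 0.5, 0, 2, 0, 0, 0, 0, 0.45, 0, 2, 0, 0, 0, 0, 0.4, 0, 2, 0, 0, 0, 0]'
```

```text
time_s: 22.65
position: [0.5252, 0.0218, 0.0358]
tcp_rot: [[-1.0, -0.028, -0.002], [-0.028, 1.0, 0.0], [0.002, 0.001, -1.0]]
force: [-3.3, 1.2, 1.1]
opening: 0.009
grasp_force: 1.6
```

Pushing. I'll go on from x = 0.525 to about 0.593.

In the tool's units: -0.068 m is -0.68, -0.065 m is -0.65.

```bash
python3 steer.py '[-0.05, 0, 0, 0, 0, 0, 0, -0.1, 0, 0, 0, 0, 0, 0, -0.15, 0, 0, 0, 0, 0, 0, -0.2, 0, 0, 0, 0, 0, 0, -0.25, 0, 0, 0, 0, 0, 0, -0.3, 0, 0, 0, 0, 0, 0, -0.35, 0, 0, 0, 0, 0, 0, -0.4, 0, 0, 0, 0, 0, 0, -0.45, 0, 0, 0, 0, 0, 0, -0.5, 0, 0, 0, 0, 0, 0, -0.55, 0, 0, 0, 0, 0, 0, -0.6, 0, 0, 0, 0, 0, 0, -0.65, 0, 0, 0, 0, 0, 0, -0.68, 0, 0, 0, 0, 0, 0, -0.68, 0, 0, 0, 0, 0, 0]'
```

```text
time_s: 24.15
position: [0.5952, 0.0232, 0.0362]
tcp_rot: [[-1.0, -0.028, 0.002], [-0.028, 1.0, -0.001], [-0.002, -0.001, -1.0]]
force: [-2.8, 1.3, -0.6]
opening: 0.009
grasp_force: 1.3
```

```bash
python3 steer.py '[-0.02, 0, 0, 0, 0, 0, 0, -0.03, 0, 0, 0, 0, 0, 0, -0.04, 0, 0, 0, 0, 0, 0, -0.04, 0, 0, 0, 0, 0, 0]'
```

```text
time_s: 24.55
position: [0.5967, 0.0233, 0.0362]
tcp_rot: [[-1.0, -0.029, -0.003], [-0.029, 1.0, -0.0], [0.003, -0.0, -1.0]]
force: [-5.5, -0.4, 2.1]
opening: 0.005
grasp_force: 2.9
```

```bash
python3 steer.py '[-0.01, 0, 0, 0, 0, 0, 0, -0.015, 0, 0, 0, 0, 0, 0, -0.015, 0, 0, 0, 0, 0, 0]'; python3 steer.py '[0.05, 0, 0, 0, 0, 0, 0, 0.1, 0, 0, 0, 0, 0, 0, 0.2, 0, 0, 0, 0, 0, 0, 0.3, 0, 0, 0, 0, 0, 0, 0.5, 0, 0, 0, 0, 0, 0, 0.7, 0, 0, 0, 0, 0, 0, 0.9, 0, 0, 0, 0, 0, 0, 1.1, 0, 0, 0, 0, 0, 0, 1.2, 0, -0.5, 0, 0, 0, 0, 1, 0, -1, 0, 0, 0, 0, 0.6, 0, -1.5, 0, 0, 0, 0, 0.3, 0, -2, 0, 0, 0, 0, 0.3, 0, -2.2, 0, 0, 0, 0, 0.3, 0, -2.2, 0, 0, 0, 0, 0.3, 0, -2.2, 0, 0, 0, 0]'; python3 - <<'E'
from h import *
c,V=wview();im=c["color"][:,:,::-1].copy();cv2.imwrite("pics/w7.png",im)
E
```

```text
time_s: 24.85
position: [0.5967, 0.0232, 0.0362]
tcp_rot: [[-1.0, -0.029, -0.006], [-0.029, 1.0, -0.0], [0.006, -0.0, -1.0]]
force: [-9.1, -1.2, 4.0]
opening: 0.007
grasp_force: 4.2
time_s: 26.35
position: [0.5701, 0.0227, 0.2573]
tcp_rot: [[-1.0, -0.028, 0.004], [-0.028, 1.0, -0.001], [-0.004, -0.001, -1.0]]
force: [-1.0, -0.1, -1.3]
opening: 0.006
grasp_force: 0.0
```

View pics/w7.png

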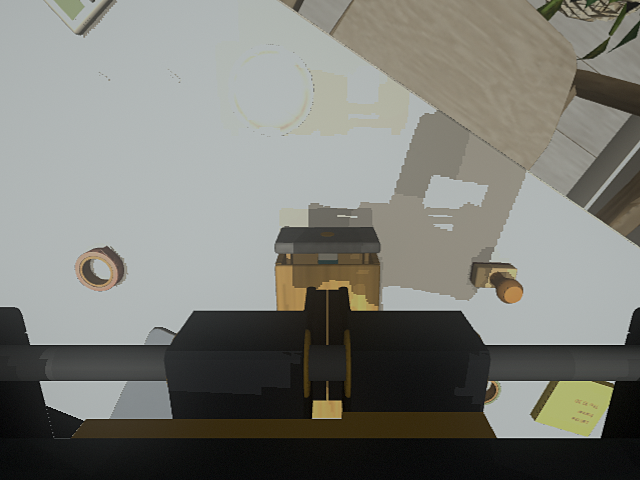

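```bash
python3 - <<'E'
from h import *
np.set_printoptions(precision=4,suppress=True)
c,V=wview();im=c["color"][:,:,::-1].copy();cv2.imwrite("pics/w8.png",im)
a=cv2.imread("pics/w7.png");print("moved",np.abs(a.astype(int)-im)[200:300,240:400].mean(),np.abs(a.astype(int)-im)[0:100,100:260].mean())
print(onz(c,[[327,228],[327,250]],.063,V),onz(c,[[277,266],[380,266]],.066,V), onz(c,[[327,258]],.024,V))
cv2.imwrite("pics/w8c.png",cv2.resize(im[210:310,255:405],None,fx=5,fy=5,interpolation=2))
E
```

```text
moved 6.7435 1.2182291666666667
[[0.5824 0.023  0.063 ]
 [0.604  0.0236 0.063 ]] [[ 0.6204 -0.0237  0.066 ]
 [ 0.6177  0.0745  0.066 ]] [[0.6259 0.0242 0.024 ]]
```

View pics/w8c.png

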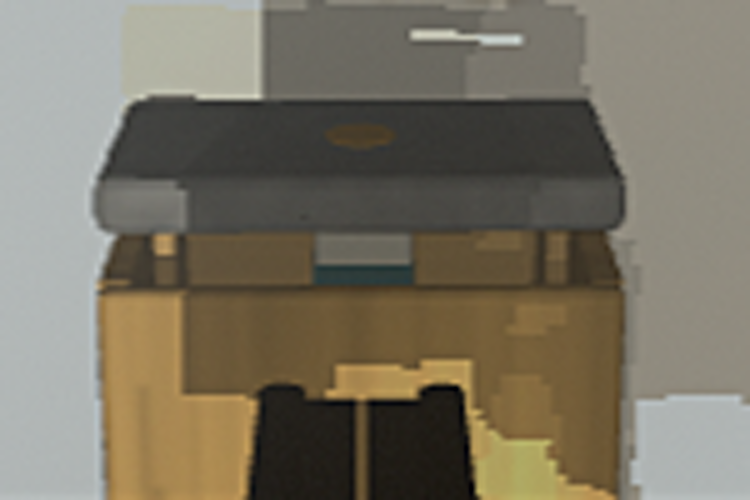

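The panel's face is now at about x = 0.600 (row 246). That agrees with the starting contact point: some gap to the box is needed for the 8 mm of over-travel. To confirm, I'll move the arm clear and compare with the first top picture.

```bash
python3 steer.py '[0.5, -0.5, -0.3, 0, 0, 0, 0, 1, -1, -0.5, 0, 0, 0, 0, 1, -2, -0.5, 0, 0, 0, 0, 1, -2.5, -0.5, 0, 0, 0, 0, 1, -3, -0.5, 0, 0, 0, 0, 1, -3, -0.5, 0, 0, 0, 0, 1, -3, -0.5, 0, 0, 0, 0, 1, -3, -0.5, 0, 0, 0, 0, 1, -3, -0.5, 0, 0, 0, 0, 1, -3, -0.5, 0, 0, 0, 0]'; python3 - <<'E'
from h import *
np.set_printoptions(precision=1,suppress=True)
a=cv2.imread("pics/top0.png");b=optics.capture("top")["color"][:,:,::-1].copy();cv2.imwrite("pics/top9.png",b)
s=optics.capture("side")["color"][:,:,::-1].copy();s0=cv2.imread("pics/side0.png")
for n,(x0,y0,x1,y1) in dict(front=(240,195,315,230),roll=(375,175,410,210),stamp=(178,182,212,212)).items():
    print(n,[cv2.phaseCorrelate(a[y0:y1,x0:x1].mean(2).astype(np.float32),b[y0:y1,x0:x1].mean(2).astype(np.float32))])
for r in range(200,224): print(r,a[r,262:292].mean(),b[r,262:292].mean())
print("side front",cv2.phaseCorrelate(s0[205:255,315:420].mean(2).astype(np.float32),s[205:255,315:420].mean(2).astype(np.float32)))
E
```

```text
time_s: 27.45
position: [0.4771, -0.2781, 0.3047]
tcp_rot: [[-1.0, -0.029, -0.002], [-0.029, 1.0, 0.003], [0.002, 0.003, -1.0]]
force: [0.4, 0.8, 0.1]
opening: 0.006
grasp_force: 0.0
front [((0.6160450049782753, 0.04100251954263001), 0.7741102797896774)]
roll [((-0.06722038398080699, 0.08273418996978066), 0.9909971177026078)]
stamp [((-0.022928500094320015, -0.04553930697572106), 0.9967048433091905)]
200 107.4888888888889 135.7111111111111
201 108.62222222222222 136.3
202 97.88888888888889 122.83333333333333
203 68.73333333333333 89.38888888888889
204 61.233333333333334 84.43333333333334
205 69.97777777777777 100.21111111111111
206 89.44444444444444 136.04444444444445
207 100.15555555555555 133.57777777777778
208 86.74444444444444 112.63333333333334
209 85.9 107.44444444444444
210 91.64444444444445 115.42222222222222
211 93.27777777777777 117.41111111111111
212 86.12222222222222 109.9
213 62.28888888888889 77.6
214 38.13333333333333 50.17777777777778
215 42.37777777777778 53.2
216 41.9 53.58888888888889
217 35.31111111111111 46.82222222222222
218 55.22222222222222 70.45555555555555
219 111.02222222222223 138.85555555555555
220 142.37777777777777 178.73333333333332
221 138.4777777777778 173.03333333333333
222 137.4111111111111 171.1888888888889
223 137.37777777777777 171.46666666666667
side front ((0.036700939701681534, -0.04957502753601872), 1.0550297828956887)
```

The row profile is the same as at the start (only the lighting differs), so the drawer is latched shut. The tape roll and stamp have not moved, and the calculator was never approached. Handing in.

```bash
python3 -c "
from rig import bot, optics, probe_bus, ticket
print(ticket.hand_in())"
```

```text
the job is handed in; nothing more can be done
None
```

The job is handed in: the drawer was sprung open, the eraser was taken off its rest by its ends, set down, re-gripped by its sides and laid lengthwise in the drawer, and the drawer is latched shut with the other things left where they were, after about 27.5 s.

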